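Snap the dust cap onto the turntable stud and keep it pressed

ROBOT

A 6-joint arm with a two-finger parallel gripper is mounted at the origin on the work surface; the furniture and walls round the work are solid. World frame = base frame: x ahead of the robot, y to its left, z up, the work surface at z = 0. Lengths are in m, angles in rad, forces in N, time in s.
With the tool pointing down it reaches from about 0.35 to 0.775 m from the base axis. Payload 5.5 kg.
Tool frame: the origin (TCP) lies where the fingers leave the gripper's body, on its centre line; the fingertips stand env.tip_reach ahead of it and the grasp point (between the pads) lies 54 mm ahead of it (env.tip_reach is the distance from the TCP to the fingertips, in m); z points along the fingers, y is the line along which they close (so a half turn about z gives the same grasp; the last joint's range is limited). The gripper opens to 85 mm and grips with 20 to 120 N. Pads are 22 mm wide; open, the fingers measure 114 mm over their backs; the gripper's body (76 mm by 85 mm) begins 54 mm behind the grasp point. The pads swing forward as they close: fully open they stand 13 mm farther back than shut.
Start: joints at [-1.462, 0.313, 0.046, 1.304, 0, 1.431], TCP at [0.142, -0.557, 0.304] pointing down, gripper open.
Joint ranges: [-2.76, 2.76], [-0.86, 1.69], [-1.03, 1.26], [-2.2, 2.34], [-1.47, 1.5], [-3.14, 3.14]. Speed limits (rad/s): [2.57, 2.57, 3.14, 3.14, 3.14, 3.14].

INTERFACE

Orientations are given as a unit quaternion [w, x, y, z].
In Python, from workcell import status, optics, hand_in, env gives the robot as it stands.
- The arm moves only by the shell command python3 -m handwheel 'ROWS' [FORCE]. ROWS is a JSON object whose one key "deltas" holds a list of rows, each a list of 5 numbers: the opening, from -1 (shut) to 1 (fully open), then the shift along the tool's x, y, z in units of 40 mm (1.0 is 40 mm), then the turn about the tool's z in units of 10 degrees (1.0 is 10 degrees). In form: {"deltas": [[jaw, x, y, z, roll], ...]}. A call has 1 to 20 rows; each row shifts and turns the commanded pose from where the row before left it, along the tool's axes as they then stand; what a row does not reach is not made up. A row lasts 1/8 s, in which the tool goes at most 62.5 mm and 10.7 degrees, less where a joint would pass 70% of its speed; a pose out of reach is approached as far as the arm can. A call is refused whole if a number of a shift passes 1 or a number of a turn 1, either way. A call with a gripper value outside its range is refused whole. The fingers move at their own pace and stop on an object; FORCE is the grip in N (left out, the last holds). Time passes only in rows, so rows that do not move let the fingers close. It gives the time, the measured TCP pose, the force, the opening and the grip force at its end, in the units of the state.
- status.get_state(): the state, without advancing time (a new reading comes with each control period).
- optics.read_camera(name): name is "side" or "top" or "wrist"; returns a dict with "frame" (420x560x3 uint8, red, green, blue), "depth" (420x560 float32, m along the optical axis (not along the pixel's ray), 0 where there is no reading), "vfov" (degrees; the focal length in pixels is half the picture's height over the tangent of half this angle, whatever the lens; pixels are square), "cx", "cy" (the principal point, pixels), "origin" and "attitude" of the camera in the world. Camera axes: x right, y down, z forward; pixel columns grow to the right and rows downward; lengths in m; the calibration is good to about 2 mm. A picture is of the moment at which its call begins.
- hand_in(): hands the job in; it is judged then, once.
The state is a dict: "clock": time; "joint_pos": joint angles; "qvel": joint speeds; "tau": joint torques, N m; "tcp_pos": TCP position; "orientation": TCP orientation; "wrist_force": force on the tool from outside, world axes, zero at the start; "ft_torque": the same for the moment, N m; "finger_gap": finger opening in m; "grip_force": force on a finger pad.
Only numpy, scipy, OpenCV 4.12 (cv2) and the standard library are available. Lean on these libraries where they do the work, as an engineer would, in place of code of your own. Each camera call takes 0.05 s, during which the arm holds its last target. There are 200 camera calls.

TASK

Keep glass grit out of the mosaic turntable: take the wider of the two grey ribbed caps, set it squarely over the stud in the middle of the turntable and press it straight down until it clicks past the brass catches. Keep pressing after the click, with about 10 N, so that the rubber seal under the cap stays squeezed, and finish like that, with the fingers still on the cap pressing it down. Leave the narrow cap, the roll of tape, the pliers and the cup of glass bits where they are.

Things in the scene. Friction and masses are not known exactly. Their poses are not given: they have to be found in the camera images.
- wheel: Small turntable (banding wheel), fixed on the table, not turning. Origin: centre of its underside, z up. Pale round head 170 mm across, its top 42 mm above the origin; in the middle a dark boss 54 mm across up to 48 mm, with a steel stud on it. Underside of the wide cap above the origin: not clicked, about 60 to 65 mm; clicked and let go 52.5 mm; pressed on with 10 N 50 mm.
- stud_tip (a point): Centre of the stud's tip, 75 mm above the origin of wheel. The stud is upright, 26.4 mm in diameter up to 6 mm below this point, then tapers to 15 mm across at the tip.
- catches (a point): On the stud's axis, 57.5 mm above the origin of wheel: height at which four sprung brass catches stick out widest (34.4 mm across them); above that they slope back into the stud. Pushing the cap's lip past all four takes about 8 to 15 N, then they snap out over the lip and the force drops: the click.
- seal (a joint): Rubber seal ring (42 mm across, 5 mm thick) on a stiff spring round the foot of the stud, its top 53 mm above the wheel's origin when free. Value 0 m when free, growing as it is squeezed down, to 0.0045 m at its stop; it resists with 3.5 N per mm (about 16 N at the stop).
- wide_cap: The cap that fits: grey round plastic cap with ribbed side, 44 mm outer diameter (45 mm over the ribs), 34 mm tall, about 50 g, closed flat top, open below. It stands open side down. Origin: centre of its underside, z up. The mouth is a lip 29 mm across and 3 mm tall; above it the inside is 37 mm across and the inner ceiling is 30 mm above the underside. Grip it from above across its side.
- narrow_cap: A second grey ribbed cap that does not fit: 33 mm outer diameter, 34 mm tall, about 35 g. It stands open side down. Origin: centre of its underside. Leave it alone.
- tape: Roll of masking tape lying flat, 104 mm across, 25 mm high; leave it alone. Origin: centre of its underside.
- nippers: Wheel nippers (pliers with red handles), 63 x 188 x 19 mm, lying flat; leave them alone. Origin: centre of the underside.
- bits_cup: Small clear cup of green glass bits, 71 mm across, 26 mm high; leave it alone. Origin: centre of its underside.
Things that resemble listed ones, but are neither listed nor needed, are in the scene too. Leave any blue look-alike of the wide_cap alone. There is more than one size of the wheel; the job needs the smaller.

How it is judged:
On the way, in this order (a step that is already met when the one before it is completed fails the run):
1. the wide cap is lifted off the table in the fingers (height (world z) of wide_cap above 0.03 m and contact force between the fingers and wide_cap above 0.3 N), for 0.1 s.
2. the wide cap has clicked past the catches on the stud (z of wide_cap in the frame of wheel below 0.0545 m and horizontal distance between wide_cap and wheel below 0.003 m and angle between wide_cap's own z axis and vertical below 0.08 rad), for 0.2 s.
At the end, for the whole second after the job is handed in: The wide cap sits clicked on the stud, underside under 52 mm above the wheel's origin, centred within 3 mm and within 0.08 rad of upright, at rest, while the fingers still press it: seal squeezed more than 1.8 mm, more than 5 N between cap and turntable, more than 2 N between fingers and cap (z of wide_cap in the frame of wheel between 0.046 and 0.052 m and horizontal distance between wide_cap and wheel below 0.003 m and angle between wide_cap's own z axis and vertical below 0.08 rad and value of joint seal above 0.0018 m and contact force between wide_cap and wheel above 5 N and contact force between the fingers and wide_cap above 2 N and linear speed of wide_cap below 0.02 m/s); the arm keeps its last pose, push and grip.
It fails at once if the narrow cap is moved more than 20 mm or tipped over (distance of narrow_cap from where it was at the start of the episode above 0.02 m or angle between narrow_cap's own z axis and vertical above 0.5 rad).
It fails at once if the tape, the nippers or the cup of bits is moved more than 20 mm (distance of any of tape, nippers, bits_cup from where it was at the start of the episode above 0.02 m).
It also fails if it takes over 43 s, if anything falls off the work surface, if the arm or the gripper's body presses on something with over 40 N, if the wrist force passes 120 N, or if a joint passes its speed limit or range.

## Working session

There is one attempt and no reset: what is moved stays moved. The work goes in short steps, Python scripts to look and compute and a shell command to move; the robot and the scene stay as the last step left them, time stands still between calls to the robot, and variables do not carry over. Pictures are saved under pics/ and viewed, at most 10 in all, crops included, and the job is handed in when it is done.

```bash
mkdir -p pics; ls; cat > h.py <<'E'
import numpy as np, cv2
from scipy.spatial.transform import Rotation as R
from workcell import status, optics, env
def cam(n):
    c=optics.read_camera(n); c['f']=c['frame'].shape[0]/2/np.tan(np.radians(c['vfov'])/2)
    a=np.array(c['attitude']); c['R']=a if a.shape==(3,3) else R.from_quat(a[[1,2,3,0]]).as_matrix()
    return c
def world(c):
    d=c['depth']; v,u=np.indices(d.shape)
    p=np.stack([(u-c['cx'])/c['f']*d,(v-c['cy'])/c['f']*d,d],-1)
    return p@c['R'].T+np.array(c['origin'])
def save(c,name): cv2.imwrite('pics/'+name,cv2.cvtColor(c['frame'],cv2.COLOR_RGB2BGR))
E
python3 - <<'E'
from h import *
s=status.get_state(); print(s, env.tip_reach)
for n in('top','side'):
    c=cam(n); save(c,n+'0.png'); print(n,c['vfov'],c['cx'],c['cy'],c['origin'],c['attitude'])
    np.save(n+'0.npy',world(c)); np.save(n+'d.npy',c['depth'])
E
```

```text
pics
{'clock': 0.0, 'joint_pos': array([-1.46160598e+00,  3.14029446e-01,  4.49615424e-02,  1.30358661e+00,
       -8.18767951e-06,  1.43119899e+00]), 'qvel': array([-0.0023111 , -0.00026891, -0.00023474,  0.00017519, -0.00049224,
       -0.00011558]), 'tau': array([-1.12098078e-04, -4.80629969e+01,  2.98531330e+01,  1.92592578e-02,
       -2.55704363e-04, -1.00652517e-05]), 'tcp_pos': array([ 0.14153022, -0.5569172 ,  0.30298509]), 'orientation': array([-9.29050488e-04,  9.92272629e-01,  1.24073234e-01,  1.00315912e-05]), 'wrist_force': array([0.32189698, 0.09604995, 0.65832951]), 'ft_torque': array([ 0.04593495, -0.0165668 , -0.0089998 ]), 'grip_force': 0.0, 'finger_gap': 0.0856350343970285} 0.0726
top 47.15479748151527 271.8017162728032 208.18721928598427 [0.34998455 0.03136243 1.30225388] [-0.05573678  0.714752   -0.69524351  0.05156986]
side 47.17348787545536 281.02829324660576 208.93888041301614 [ 0.46672933 -1.0417738   0.66282736] [-0.51629941  0.85603299 -0.02491485  0.00465617]
```

View pics/top0.png

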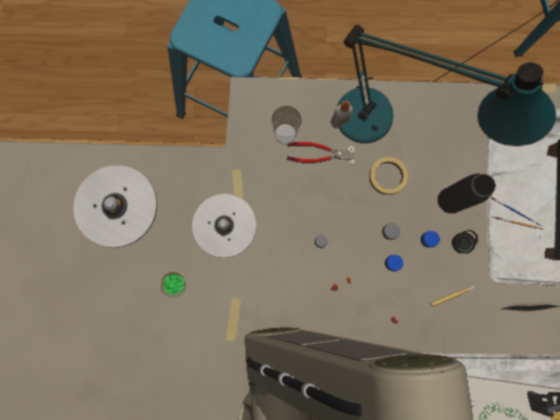

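View pics/side0.png

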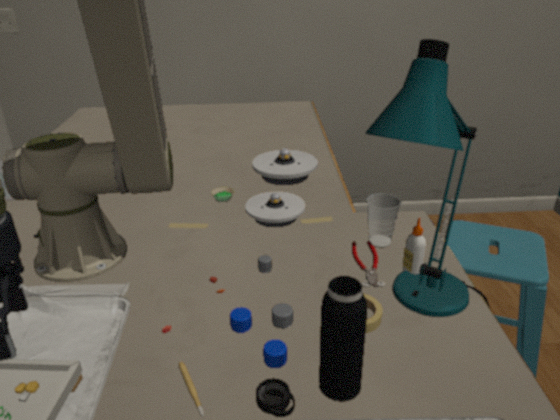

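The top view shows the wide cap at about (391,231), the narrow cap at (321,241), the smaller wheel at (224,225) and blue look-alikes at (431,239) and (395,263). Next I'll measure these.

```bash
python3 - <<'E'
from h import *
W=np.load('top0.npy'); S=np.load('side0.npy')
def rep(W,name,u,v,r,zlo,zhi):
    P=W[v-r:v+r+1,u-r:u+r+1].reshape(-1,3); P=P[(P[:,2]>zlo)&(P[:,2]<zhi)]
    (x,y),rad=cv2.minEnclosingCircle(P[:,:2].astype(np.float32)) if len(P) else ((0,0),0)
    print(name,len(P),P.mean(0).round(4),'mid',((P.min(0)+P.max(0))/2).round(4),'circ',round(x,4),round(y,4),round(rad,4),'zmax',P[:,2].max().round(4),'zmed',np.median(P[:,2]).round(4))
rep(W,'wide',391,231,14,.025,.05)
rep(W,'narrow',321,241,14,.025,.05)
rep(W,'blue1',431,239,14,.025,.05);rep(W,'blue2',395,263,14,.025,.05)
rep(W,'wheel',224,225,38,.035,.044)
rep(W,'stud',224,225,12,.055,.09)
rep(W,'bigstud',115,205,14,.06,.15)
rep(S,'wide S',282,314,16,.031,.05)
rep(S,'wheel S',275,207,38,.035,.0435)
rep(S,'stud S',276,200,12,.055,.09)
rep(W,'table',300,290,10,-.1,.1)
rep(W,'bottle',465,192,30,.1,.4); rep(W,'lamp',380,110,30,.05,1); rep(W,'armlamp',440,60,80,.2,1)
for T in (W,S):
    g=T[...,:]
s=status.get_state(); q=s['orientation']; M=R.from_quat(q[[1,2,3,0]]).as_matrix(); print(M.round(3))
E
```

```text
wide 217 [ 0.492  -0.2763  0.0326] mid [ 0.4923 -0.2769  0.033 ] circ 0.4921 -0.2767 0.0224 zmax 0.0409 zmed 0.0326
narrow 124 [ 0.4602 -0.0895  0.0325] mid [ 0.4603 -0.091   0.0333] circ 0.4605 -0.0903 0.017 zmax 0.0408 zmed 0.0323
blue1 229 [ 0.474  -0.3799  0.0324] mid [ 0.4738 -0.381   0.0316] circ 0.4743 -0.3806 0.0225 zmax 0.038 zmed 0.0322
blue2 221 [ 0.4088 -0.2835  0.0327] mid [ 0.408  -0.2831  0.0324] circ 0.4092 -0.2843 0.0222 zmax 0.0393 zmed 0.0327
wheel 2483 [0.4931 0.1671 0.0407] mid [0.494  0.168  0.0395] circ 0.4944 0.1677 0.0852 zmax 0.044 zmed 0.0409
stud 112 [0.4932 0.1664 0.0685] mid [0.4941 0.166  0.0675] circ 0.494 0.1687 0.02 zmax 0.08 zmed 0.0704
bigstud 450 [0.5343 0.4515 0.0757] mid [0.537  0.4555 0.081 ] circ 0.5359 0.4556 0.0334 zmax 0.102 zmed 0.0697
wide S 251 [ 0.4939 -0.2828  0.0342] mid [ 0.4945 -0.2799  0.0343] circ 0.4942 -0.2801 0.0231 zmax 0.0375 zmed 0.0343
wheel S 974 [0.4994 0.1594 0.0416] mid [0.5209 0.2431 0.0393] circ 0.5195 0.251 0.1785 zmax 0.0435 zmed 0.0421
stud S 96 [0.4956 0.1576 0.0663] mid [0.4949 0.1588 0.0662] circ 0.4951 0.1604 0.0192 zmax 0.0773 zmed 0.0652
table 440 [ 0.3305 -0.0395 -0.    ] mid [ 3.306e-01 -3.950e-02  2.000e-04] circ 0.3306 -0.0396 0.0377 zmax 0.0074 zmed -0.0001
bottle 1160 [ 0.5801 -0.4376  0.1683] mid [ 0.5836 -0.4443  0.1584] circ 0.5834 -0.4445 0.0372 zmax 0.2168 zmed 0.1777
lamp 417 [ 0.8234 -0.1922  0.1087] mid [ 0.8201 -0.1926  0.1262] circ 0.8134 -0.1914 0.0426 zmax 0.2023 zmed 0.1<stdin>:6: RuntimeWarning: Mean of empty slice.
  ret = um.true_divide(
Traceback (most recent call last):
ValueError: zero-size array to reduction operation minimum which has no identity
```

```bash
python3 -m handwheel '{"deltas": [[0.6,0.85,-0.385,0,0],[0.6,0.85,-0.385,0,0],[0.6,0.85,-0.385,0,0],[0.6,0.85,-0.385,0,0],[0.6,0.85,-0.385,0,0],[0.6,0.85,-0.385,0,0],[0.6,0.85,-0.385,0,0],[0.6,0.85,-0.385,0,0],[0.6,0.85,-0.385,0,0],[0.6,0.85,-0.385,0,0],[0.6,0.85,-0.385,0,0],[0.6,0.85,-0.385,0,0],[0.6,0,0,0.5,0.7],[0.6,0,0,0.5,0.7],[0.6,0,0,0,0],[0.6,0,0,0,0]]}' 100
python3 - <<'E'
from h import *
c=cam('wrist'); save(c,'wrist1.png'); W=world(c); np.save('w1.npy',W)
s=status.get_state(); print(s['tcp_pos'],s['finger_gap'],R.from_quat(s['orientation'][[1,2,3,0]]).as_matrix().round(4).tolist())
print(c['origin'],c['attitude'],c['vfov'])
P=W.reshape(-1,3); 
for n,x,y in(('wide',.492,-.277),('blue2',.409,-.284)):
    m=(np.hypot(P[:,0]-x,P[:,1]-y)<.035)&(P[:,2]>.028)&(P[:,2]<.05); p=P[m]
    if len(p): print(n,len(p),p.mean(0),cv2.minEnclosingCircle(p[:,:2].astype(np.float32)),np.median(p[:,2]))
E
```

```text
clock: 2.1
tcp_pos: [0.4915, -0.2779, 0.2643]
orientation: [0.0, 1.0, 0.003, 0.0]
wrist_force: [0.6, -0.0, 0.4]
finger_gap: 0.0684
grip_force: 0.0
[ 0.49169947 -0.27810611  0.26470729] 0.06808365816403628 [[1.0, 0.0058, 0.0008], [0.0058, -1.0, -0.0007], [0.0008, 0.0007, -1.0]]
[ 0.56773441 -0.27772906  0.33422196] [ 0.10757228  0.70129424 -0.69658207 -0.10671463] 64.05530797643536
wide 1702 [ 0.49381144 -0.27984675  0.03368916] ((0.49296388030052185, -0.2798313498497009), 0.02235906943678856) 0.03380387642574931
blue2 1397 [ 0.41087413 -0.28692037  0.03367121] ((0.40949395298957825, -0.287172794342041), 0.022423746064305305) 0.03394270842410335
```

View pics/wrist1.png

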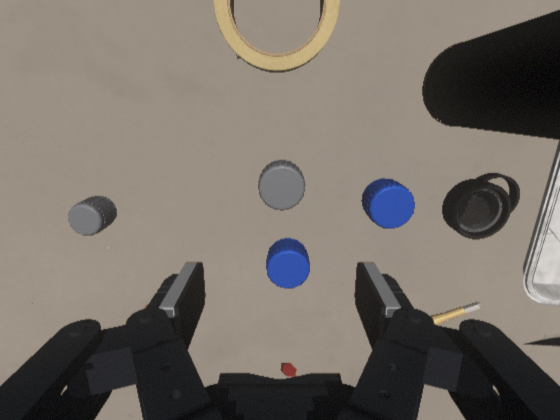

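The wrist view shows the wide cap at (281,185), centred between the fingers (tips at about (190,265) and (370,265)). I'll check the actual tip height from depth before descending.

```bash
python3 - <<'E'
from h import *
W=np.load('w1.npy')
for u0,u1 in((150,205),(355,400)):
    P=W[255:330,u0:u1].reshape(-1,3); p=P[(P[:,2]>.15)]; k=p[:,2]<np.percentile(p[:,2],8)
    print(p[:,2].min(), .2647-np.percentile(p[:,2],1), p[k].mean(0), p[:,1].min(),p[:,1].max())
E
python3 -m handwheel '{"deltas": [[0.6,0.04,0.04,0.9,0],[0.6,0,0,0.9,0],[0.6,0,0,0.9,0],[0.6,0,0,0.9,0],[0.6,0,0,0.5,0],[0.6,0,0,0,0]]}'
python3 - <<'E'
from h import *
c=cam('wrist'); save(c,'wrist2.png'); W=world(c); np.save('w2.npy',W); print(status.get_state()['tcp_pos'])
P=W.reshape(-1,3);m=(np.hypot(P[:,0]-.492,P[:,1]+.28)<.03)&(P[:,2]>.028)&(P[:,2]<.04); p=P[m]
print(p.mean(0),cv2.minEnclosingCircle(p[:,:2].astype(np.float32)))
for sgn in(1,-1):
    m=(np.abs(P[:,0]-.492)<.03)&(sgn*(P[:,1]+.279)>.028)&(sgn*(P[:,1]+.279)<.06)&(P[:,2]>.012); p=P[m]; print(len(p),np.percentile(p[:,2],[0,2,10,50]),p[:,0].mean(), (sgn*(p[:,1]+.279)).min())
E
```

```text
0.1981506253880318 0.06424575876627175 [ 0.49436819 -0.24297677  0.2032282 ] -0.27772905534393144 -0.23035697495087742
0.198562748791267 0.0641336777274856 [ 0.49461072 -0.31329261  0.20293891] -0.32624884423824624 -0.27772905534393144
clock: 2.9
tcp_pos: [0.4925, -0.2792, 0.0991]
orientation: [-0.001, 1.0, 0.002, -0.001]
wrist_force: [0.0, 0.1, -0.2]
finger_gap: 0.0681
grip_force: 0.0
[ 0.49321081 -0.27966718  0.10033848]
[ 0.49533972 -0.27990833  0.03363135] ((0.49344104528427124, -0.27971741557121277), 0.022445285692811012)
13199 [0.03287094 0.04149754 0.05711704 0.08854396] 0.49879579393075957 0.028003308147946826
12953 [0.03281181 0.04125776 0.05674665 0.08832014] 0.49949358174304787 0.02800250156819034
```

View pics/wrist2.png

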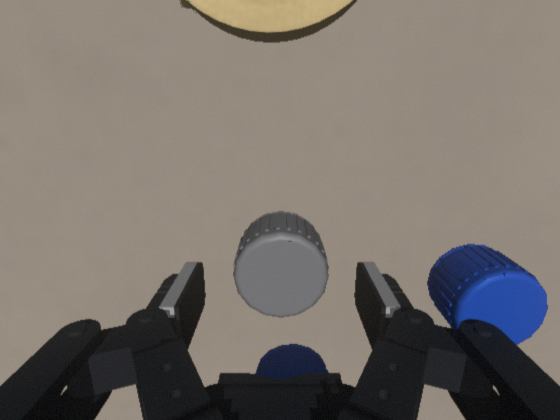

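The cap at (281,270) lies centred between the pads (about (190,290) and (370,290)). Tips are about 67 mm ahead of the TCP at this opening. I'll go down 23 mm, close, then lift.

```bash
python3 -m handwheel '{"deltas": [[0.6,0.01,0.01,0.3,0],[0.6,0,0,0.27,0],[0.6,0,0,0,0],[-0.5,0,0,0,0],[-0.5,0,0,0,0],[-0.5,0,0,0,0],[-0.5,0,0,0,0],[-0.5,0,0,0,0]]}' 100
python3 -m handwheel '{"deltas": [[-0.5,0,0,0,0],[-0.5,0,0,-0.3,0],[-0.5,0,0,-0.8,0],[-0.5,0,0,-0.8,0],[-0.5,0,0,-0.8,0],[-0.5,0,0,-0.8,0],[-0.5,0,0,0,0]]}' 100
```

```text
clock: 3.95
tcp_pos: [0.4939, -0.28, 0.078]
orientation: [0.0, 1.0, 0.002, 0.001]
wrist_force: [-1.1, 0.5, 6.1]
finger_gap: 0.0417
grip_force: 101.3
clock: 4.82
tcp_pos: [0.4949, -0.2807, 0.2205]
orientation: [0.002, 1.0, 0.002, 0.002]
wrist_force: [1.6, -0.6, 0.0]
finger_gap: 0.0416
grip_force: 101.1
```

```bash
python3 -m handwheel '{"deltas": [[-0.5,-0.1,-0.8,0,0],[-0.5,-0.1,-0.8,0,0],[-0.5,-0.1,-0.8,0,0],[-0.5,-0.1,-0.8,0,0],[-0.5,-0.1,-0.8,0,0],[-0.5,-0.1,-0.8,0,0],[-0.5,-0.1,-0.8,0,0],[-0.5,-0.1,-0.8,0,0],[-0.5,-0.1,-0.8,0,0],[-0.5,-0.1,-0.8,0,0],[-0.5,-0.1,-0.8,0,0],[-0.5,-0.1,-0.8,0,0],[-0.5,-0.2,-0.8,0,0],[-0.5,-0.2,-0.8,0,0],[-0.5,0,0,0,0],[-0.5,0,0,0,0],[-0.5,0,0,0,0]]}' 100
cat > meas.py <<'E'
from h import *
import sys
c=cam('wrist'); save(c,sys.argv[1]); W=world(c); np.save('w3.npy',W); s=status.get_state(); t=s['tcp_pos']
print('tcp',t,'force',s['wrist_force'],'tool R',R.from_quat(s['orientation'][[1,2,3,0]]).as_matrix().round(4).tolist())
P=W.reshape(-1,3); r=np.hypot(P[:,0]-.494,P[:,1]-.167)
def fit(n,m):
    p=P[m]
    if len(p)>20: print(n,len(p),p.mean(0).round(4),'circ',np.round(np.r_[cv2.minEnclosingCircle(p[:,:2].astype(np.float32))[0],cv2.minEnclosingCircle(p[:,:2].astype(np.float32))[1]],4),'ell',np.round(cv2.fitEllipse(cv2.convexHull(p[:,:2].astype(np.float32)))[0],4),'z',np.percentile(p[:,2],[1,50,99]).round(4))
d=np.hypot(P[:,0]-t[0],P[:,1]-t[1])
fit('tip flat',(r<.02)&(P[:,2]>.0715)&(P[:,2]<.078))
fit('stud',(r<.025)&(P[:,2]>.062)&(P[:,2]<.08))
fit('boss',(r<.035)&(P[:,2]>.045)&(P[:,2]<.0495))
fit('wheel',(r<.1)&(P[:,2]>.038)&(P[:,2]<.0435))
g=c['frame'].reshape(-1,3).astype(int); zt=t[2]-.077+.034
fit('held top',(d<.03)&(abs(P[:,2]-zt)<.004)&(g.mean(1)>70))
E
python3 meas.py wrist3.png
```

```text
clock: 6.95
tcp_pos: [0.4285, 0.1157, 0.2182]
orientation: [-0.019, 0.999, 0.032, -0.001]
wrist_force: [0.1, 0.0, -0.6]
finger_gap: 0.0417
grip_force: 101.1
tcp [0.42845744 0.1157906  0.21815665] force [-0.70958764 -0.09752772 -0.29404291] tool R [[0.998, 0.0636, -0.0025], [0.0637, -0.9972, 0.0382], [-0.0001, -0.0383, -0.9993]]
tip flat 921 [0.4942 0.1653 0.0741] circ [0.4939 0.1657 0.0115] ell [0.4939 0.1656] z [0.0716 0.0742 0.0763]
stud 1511 [0.4945 0.1642 0.072 ] circ [0.4941 0.1655 0.015 ] ell [0.4939 0.1654] z [0.0624 0.0727 0.0762]
boss 1326 [0.4957 0.1622 0.0476] circ [0.4943 0.1655 0.0263] ell [0.4939 0.1655] z [0.0453 0.0477 0.0493]
wheel 38980 [0.4975 0.1648 0.0419] circ [0.4938 0.1657 0.0851] ell [0.4938 0.1656] z [0.0403 0.0419 0.0433]
held top 7738 [0.4309 0.118  0.1741] circ [0.4337 0.117  0.0277] ell [0.4287 0.1161] z [0.1716 0.1741 0.1773]
```

View pics/wrist3.png

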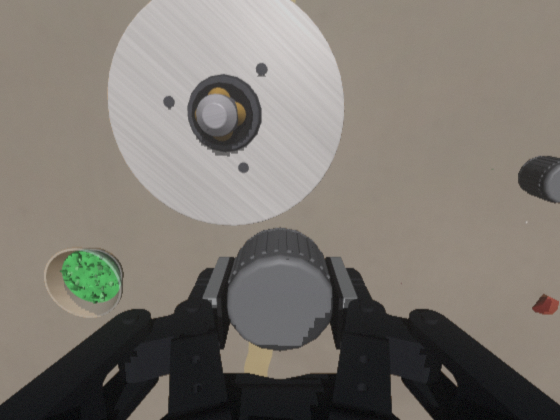

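The stud is at (217,112) and the wide cap is held upright in the pads at (280,300). The measured tool pose is tilted and short of the command, so I'll check the joints after a pause.

```bash
python3 -c "
from h import *
s=status.get_state();print(s['joint_pos'].round(4),s['qvel'].round(4),s['tau'].round(2))"
python3 -m handwheel '{"deltas": [[-0.5,0,0,0,0],[-0.5,0,0,0,0]]}'
python3 -c "
from h import *
s=status.get_state();print(s['joint_pos'].round(4),s['qvel'].round(4),s['tau'].round(2),s['ft_torque'], s['tcp_pos'])"
```

```text
[ 0.0627  0.1063 -0.4332  1.0313  0.0383  3.1406] [ 0.0006  0.001  -0.0015 -0.0009  0.0007 -0.0009] [  0.05 -34.23  27.87   0.     0.13  -0.  ]
clock: 7.25
tcp_pos: [0.4282, 0.1161, 0.2181]
orientation: [-0.019, 0.999, 0.032, -0.001]
wrist_force: [0.1, -0.1, -0.4]
finger_gap: 0.0414
grip_force: 101.1
[ 0.0633  0.1064 -0.4334  1.0314  0.0384  3.1406] [ 0.0028  0.0003 -0.0002 -0.0008  0.0002 -0.0005] [-3.000e-02 -3.416e+01  2.789e+01  0.000e+00  1.300e-01 -0.000e+00] [-0.03255108  0.05690133  0.01037706] [0.4282384  0.11605979 0.21806327]
```

Joint 6 has hit its limit (3.14). I'll roll the tool back by 30° and check the tilt recovers.

```bash
python3 -m handwheel '{"deltas": [[-0.5,0,0,0,-1],[-0.5,0,0,0,-1],[-0.5,0,0,0,-1],[-0.5,0,0,0,0],[-0.5,0,0,0,0],[-0.5,0,0,0,0]]}'
python3 -c "
from h import *
s=status.get_state();print(s['joint_pos'].round(4),R.from_quat(s['orientation'][[1,2,3,0]]).as_matrix().round(4).tolist())"
```

```text
clock: 8.0
tcp_pos: [0.4282, 0.1162, 0.2181]
orientation: [-0.019, 0.957, 0.289, 0.004]
wrist_force: [-0.6, 0.3, -1.6]
finger_gap: 0.0414
grip_force: 101.1
[ 0.0636  0.1062 -0.4335  1.0315  0.0384  2.6185] [[0.8328, 0.5536, -0.0028], [0.5532, -0.8321, 0.0383], [0.0189, -0.0334, -0.9993]]
```

The tilt of 0.038 rad has stayed in the commanded pose. It is within the 0.08 limit and small for this fit. I'll turn the pads so they close along world x (the tilt axis) and move beside the stud for a precise look.

```bash
python3 -m handwheel '{"deltas": [[-0.5,0,0,0,-0.94],[-0.5,0,0,0,-0.94],[-0.5,0,0,0,-0.94],[-0.5,0,0,0,-0.94],[-0.5,0,0,0,-0.94],[-0.5,0,0,0,-0.94],[-0.5,0,0.55,0,0],[-0.5,0,0.55,0,0],[-0.5,0,0.55,0,0],[-0.5,0,0,0,0],[-0.5,0,0,0,0]]}'
cat >> meas.py <<'E'
# held cap top: plane-fit + circle from edge of its connected component
t=np.array(t); M=R.from_quat(s['orientation'][[1,2,3,0]]).as_matrix()
L=(W-t)@M   # tool frame
hsv=cv2.cvtColor(c['frame'],cv2.COLOR_RGB2HSV); 
m=(np.hypot(L[...,0],L[...,1])<.026)&(abs(L[...,2]-.0435)<.006)
for zc in(.038,.040,.042,.044,.046,.048): print(zc,int((m&(abs(L[...,2]-zc)<.001)).sum()),end=' ')
med=np.median(L[m][:,2]); m2=m&(abs(L[...,2]-med)<.0025)
n,lab,st,_=cv2.connectedComponentsWithStats(cv2.morphologyEx(m2.astype(np.uint8),cv2.MORPH_OPEN,np.ones((5,5))))
k=1+np.argmax(st[1:,4]); p=L[lab==k]; A=np.c_[p[:,:2],np.ones(len(p))]
print('\nheld comp',len(p),'bbox',st[k],'tool-frame ell',cv2.fitEllipse(cv2.convexHull(p[:,:2].astype(np.float32))),'circ',cv2.minEnclosingCircle(p[:,:2].astype(np.float32)),'plane',np.linalg.lstsq(A,p[:,2],rcond=None)[0].round(4))
E
python3 meas.py wrist4.png
```

```text
clock: 9.38
tcp_pos: [0.4933, 0.1163, 0.2176]
orientation: [-0.015, 0.707, 0.707, 0.012]
wrist_force: [0.4, 0.0, -1.3]
finger_gap: 0.0415
grip_force: 101.2
tcp [0.49317851 0.11634992 0.21770753] force [-0.35744513  0.36068948 -0.57544239] tool R [[-0.0014, 1.0, -0.0041], [0.9993, 0.0015, 0.0383], [0.0383, -0.004, -0.9993]]
tip flat 864 [0.494  0.1659 0.074 ] circ [0.4945 0.1656 0.0118] ell [0.4943 0.1655] z [0.0715 0.0743 0.0763]
stud 1345 [0.4941 0.1665 0.0722] circ [0.4944 0.166  0.0151] ell [0.4941 0.1656] z [0.0625 0.0728 0.0761]
boss 1255 [0.4942 0.1683 0.0476] circ [0.494  0.1659 0.0261] ell [0.4941 0.1657] z [0.0451 0.0477 0.0493]
wheel 35943 [0.4944 0.1756 0.0419] circ [0.4939 0.1656 0.0852] ell [0.4941 0.1657] z [0.0403 0.0419 0.0433]
held top 1414 [0.496  0.1167 0.173 ] circ [0.4928 0.1162 0.0232] ell [0.4931 0.1174] z [0.1712 0.173  0.175 ]
0.038 114 0.04 138 0.042 216 0.044 6824 0.046 1337 0.048 330 
held comp 7953 bbox [ 226  256  108   95 7953] tool-frame ell ((-0.0005762616638094187, -0.00010194024071097374), (0.04277927055954933, 0.04310566186904907), 130.5713348388672) circ ((-0.0005857660435140133, -0.00012439582496881485), 0.02190917171537876) plane [0.0087 0.0028 0.0444]
```

View pics/wrist4.png

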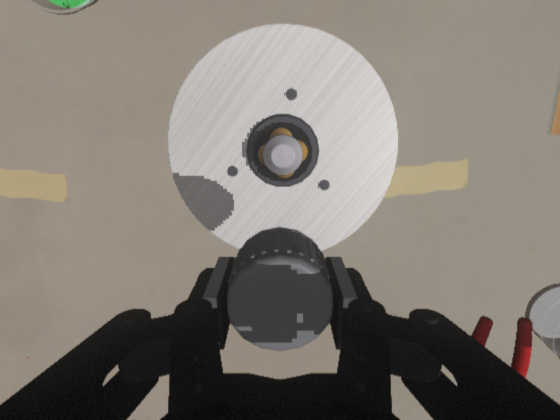

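The stud is at (283,152) with its brass catches, and the held cap is at (280,295). Stud and wheel fits agree on (0.4941, 0.1657), and the cap sits −0.6 mm in tool x. Now I'll move over the stud, 10 mm above the tip.

```bash
python3 -m handwheel '{"deltas": [[-0.5,0.56,0.04,0,0],[-0.5,0.56,0,0,0],[-0.5,0,0,0.7,0],[-0.5,0,0,0.69,0],[-0.5,0,0,0,0],[-0.5,0,0,0,0]]}'
cat > off.py <<'E'
from h import *
T=[status.get_state() for _ in range(1)][0]; t=T['tcp_pos']; M=R.from_quat(T['orientation'][[1,2,3,0]]).as_matrix()
u=t+M@np.array([-.0006,-.0001,.0784]); e=np.array([.4941,.1657,.0500])-u
print('clock',T['clock'],'under',u.round(4),'err to seated mm',(e*1e3).round(2),'units',(M.T@e/.04).round(3),'F',T['wrist_force'].round(1),'tilt',M[:,2].round(4))
E
python3 off.py
```

```text
clock: 10.18
tcp_pos: [0.4955, 0.1632, 0.165]
orientation: [-0.014, 0.706, 0.708, 0.013]
wrist_force: [0.1, -0.4, 0.5]
finger_gap: 0.0412
grip_force: 101.2
clock 10.175 under [0.4953 0.1656 0.0867] err to seated mm [ -1.17   0.08 -36.68] units [-0.033 -0.027  0.916] F [ 0.1 -0.4  0.5] tilt [-0.0021  0.0384 -0.9993]
```

```bash
python3 -m handwheel '{"deltas": [[-0.5,0,-0.03,0,0],[-0.5,-0.005,0,0.13,0],[-0.5,-0.005,0,0.13,0],[-0.5,-0.005,0,0.13,0],[-0.5,0,0,0,0]]}'
python3 off.py
python3 -m handwheel '{"deltas": [[-0.5,-0.004,0,0.1,0],[-0.5,-0.004,0,0.1,0],[-0.5,0,0,0,0]]}'
python3 off.py
```

```text
clock: 10.8
tcp_pos: [0.4938, 0.1631, 0.1478]
orientation: [-0.015, 0.706, 0.708, 0.012]
wrist_force: [-0.9, 0.1, 0.3]
finger_gap: 0.0414
grip_force: 101.2
clock 10.8 under [0.4934 0.1655 0.0694] err to seated mm [  0.69   0.18 -19.4 ] units [-0.014  0.019  0.485] F [-0.9  0.1  0.3] tilt [-0.0042  0.0381 -0.9993]
clock: 11.18
tcp_pos: [0.4945, 0.1633, 0.1403]
orientation: [-0.014, 0.706, 0.708, 0.013]
wrist_force: [1.5, 0.4, -0.6]
finger_gap: 0.0415
grip_force: 101.3
clock 11.175 under [0.4942 0.1657 0.0619] err to seated mm [ -0.08   0.02 -11.93] units [-0.011 -0.001  0.298] F [ 1.5  0.4 -0.6] tilt [-0.0025  0.0385 -0.9993]
```

The cap is over the stud without side load. Now I'll press on through the catches.

```bash
python3 -m handwheel '{"deltas": [[-0.5,-0.002,0,0.06,0],[-0.5,-0.002,0,0.06,0],[-0.5,0,0,0,0]]}'; python3 off.py
python3 -m handwheel '{"deltas": [[-0.5,-0.002,0,0.06,0],[-0.5,0,0,0,0]]}'; python3 off.py
```

```text
clock: 11.55
tcp_pos: [0.4951, 0.1634, 0.1369]
orientation: [-0.014, 0.706, 0.708, 0.014]
wrist_force: [-0.2, 0.1, 6.8]
finger_gap: 0.0416
grip_force: 102.2
clock 11.55 under [0.495  0.1658 0.0586] err to seated mm [-0.93 -0.09 -8.56] units [-0.011 -0.023  0.214] F [-0.2  0.1  6.8] tilt [-2.000e-04  3.870e-02 -9.993e-01]
clock: 11.8
tcp_pos: [0.4949, 0.1634, 0.1342]
orientation: [-0.014, 0.706, 0.708, 0.013]
wrist_force: [0.5, 1.2, 4.5]
finger_gap: 0.0416
grip_force: 101.6
clock 11.8 under [0.4948 0.1659 0.0558] err to seated mm [-0.68 -0.17 -5.8 ] units [-0.01  -0.017  0.145] F [0.5 1.2 4.5] tilt [-7.000e-04  3.890e-02 -9.992e-01]
```

```bash
python3 -m handwheel '{"deltas": [[-0.5,-0.002,0,0.05,0],[-0.5,0,0,0,0],[-0.5,0,0,0,0]]}'; python3 off.py
python3 -m handwheel '{"deltas": [[-0.5,-0.002,0,0.05,0],[-0.5,0,0,0,0],[-0.5,0,0,0,0]]}'; python3 off.py
```

```text
clock: 12.18
tcp_pos: [0.4943, 0.1635, 0.1308]
orientation: [-0.015, 0.706, 0.708, 0.013]
wrist_force: [2.3, 3.1, -3.3]
finger_gap: 0.0413
grip_force: 101.9
clock 12.175 under [0.494  0.1659 0.0525] err to seated mm [ 0.15 -0.23 -2.47] units [-0.008  0.004  0.061] F [ 2.3  3.1 -3.3] tilt [-0.003   0.0388 -0.9992]
clock: 12.55
tcp_pos: [0.4943, 0.1634, 0.1298]
orientation: [-0.015, 0.706, 0.708, 0.013]
wrist_force: [-0.8, 3.7, 4.8]
finger_gap: 0.0413
grip_force: 102.8
clock 12.55 under [0.494  0.1659 0.0514] err to seated mm [ 0.06 -0.19 -1.41] units [-0.006  0.002  0.035] F [-0.8  3.7  4.8] tilt [-0.0023  0.0389 -0.9992]
```

```bash
python3 -m handwheel '{"deltas": [[-0.5,-0.004,0,0.04,0],[-0.5,0,0,0,0],[-0.5,0,0,0,0],[-0.5,0,0,0,0]]}'; python3 off.py
python3 meas.py wrist5.png | tail -3
python3 - <<'E'
from h import *
for n in('side',):
    c=cam(n); cv2.imwrite('pics/side5.png',cv2.resize(c['frame'][140:260,200:360,::-1],None,fx=5,fy=5,interpolation=cv2.INTER_CUBIC))
E
```

```text
clock: 13.05
tcp_pos: [0.4943, 0.1635, 0.1286]
orientation: [-0.015, 0.706, 0.708, 0.013]
wrist_force: [-2.1, 2.9, 8.9]
finger_gap: 0.0418
grip_force: 103.3
clock 13.05 under [0.4941 0.1659 0.0502] err to seated mm [ 0.04 -0.22 -0.25] units [-0.006  0.001  0.006] F [-2.1  2.9  8.9] tilt [-0.002   0.0392 -0.9992]
held top 1381 [0.4967 0.1639 0.0841] circ [0.494  0.1634 0.0231] ell [0.4941 0.1648] z [0.0822 0.0841 0.0861]
0.038 107 0.04 146 0.042 273 0.044 7017 0.046 1125 0.048 314 
held comp 7941 bbox [ 225  257  109   94 7941] tool-frame ell ((-0.00046037393622100353, -0.0003298611845821142), (0.04276491329073906, 0.04320557788014412), 41.77793502807617) circ ((-0.0006152802961878479, -0.00035924362600781024), 0.021901993080973625) plane [0.0155 0.0022 0.0442]
```

View pics/side5.png

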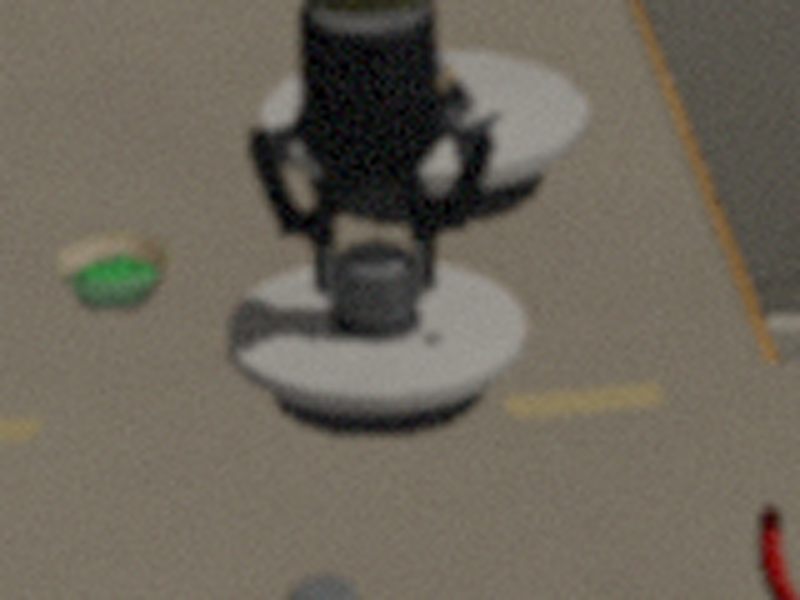

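The side view shows the cap down on the turntable's boss at (375,290), fingers on it. The force rose, dropped at the click, then climbed at about 3.4 N/mm, which matches the seal. I'll settle once more with a slight nudge.

```bash
python3 -m handwheel '{"deltas": [[-0.5,0,0,0.01,0],[-0.5,0,0,0,0],[-0.5,0,0,0,0],[-0.5,0,0,0,0],[-0.5,0,0,0,0]]}'; python3 off.py
python3 -m handwheel '{"deltas": [[-0.5,0,0,0,0],[-0.5,0,0,0,0]]}'; python3 off.py
```

```text
clock: 13.78
tcp_pos: [0.4943, 0.1635, 0.1283]
orientation: [-0.015, 0.706, 0.708, 0.013]
wrist_force: [-1.6, 3.6, 9.9]
finger_gap: 0.0418
grip_force: 103.3
clock 13.775 under [0.494 0.166 0.05 ] err to seated mm [ 0.05 -0.27  0.04] units [-0.007  0.001 -0.001] F [-1.6  3.6  9.9] tilt [-0.002   0.0392 -0.9992]
clock: 14.02
tcp_pos: [0.4943, 0.1635, 0.1283]
orientation: [-0.015, 0.706, 0.708, 0.013]
wrist_force: [-1.2, 3.4, 9.5]
finger_gap: 0.0415
grip_force: 103.3
clock 14.025 under [0.4941 0.166  0.05  ] err to seated mm [ 0.05 -0.27  0.03] units [-0.007  0.001 -0.001] F [-1.2  3.4  9.5] tilt [-0.0019  0.0392 -0.9992]
```

Steady at about 10 N, with the underside at 50 mm, centred within 0.3 mm.

```bash
python3 -c "
from workcell import hand_in
print(hand_in())"
```

```text
the job is handed in; nothing more can be done
None
```

The wide cap is clicked onto the small turntable's stud and I handed the job in at about 14 s: fingers still pressing with about 10 N, underside 50 mm above the wheel's origin, centred within about 0.3 mm, tilted about 0.04 rad (limit 0.08, from joint 6 reaching its limit on the way); the judge's verdict was not shown.

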